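# Wedge the sprung catch and take the weldment to the inspection tray

### The arm

A 6-joint arm with a two-finger parallel gripper is mounted at the origin on the work surface. World frame = base frame: x ahead of the robot, y to its left, z up, the work surface at z = 0. Lengths are in m, angles in rad, forces in N, time in s.
With the tool pointing down it reaches from about 0.25 to 0.725 m from the base axis. Payload 4 kg.
Tool frame: the origin (TCP) lies on the mounting face of the last link; the fingertips stand 173 mm ahead of it and the grasp point (between the pads) lies 155 mm ahead of it; z points along the fingers, y is the line along which they close (so a half turn about z gives the same grasp; the last joint's range is limited). The gripper opens to 85 mm and grips with 20 to 120 N. Pads are 22 mm wide; open, the fingers measure 114 mm over their backs; the gripper's body (76 mm by 85 mm) begins 54 mm behind the grasp point. The pads swing forward as they close: fully open they stand 13 mm farther back than shut.
Start: joints at [-1.155, 0.241, 0.005, 1.335, 0, 1.571], TCP at [0.202, -0.457, 0.405] pointing down, gripper open.
Joint ranges: [-2.72, 2.72], [-1.05, 1.87], [-1.09, 1.28], [-1.99, 2.15], [-1.42, 1.44], [-3.14, 3.14]. Speed limits (rad/s): [2.79, 2.79, 3.14, 3.14, 3.14, 3.14].

### API

Orientations are given as a unit quaternion [x, y, z, w].
In Python, from bench import bot, optics, order gives the robot as it stands (bot), with the cameras (optics) and the job (order).
- The arm moves only by the shell command python3 shift.py FILE, which reads ROWS from the file FILE. ROWS is a JSON object whose key "offsets" holds a list of rows, 1 to 8 of them, each of 7 numbers: dx, dy, dz in units of 25 mm, then a rotation vector rx, ry, rz in units of 0.25 rad, then the finger opening in m; each row is the pose to reach, as a shift and turn from the pose commanded when the command began, along the tool's axes at that moment; what a row does not reach only later rows make up. A row lasts 1/8 s, in which the tool goes at most 0.0625 m and 0.188 rad, less where a joint would pass 70% of its speed; a pose out of reach is approached as far as the arm can. The fingers move at their own pace and stop on an object; the grip force is fixed at half the most. Time passes only in rows, so rows that do not move let the fingers close. It prints the time, the measured TCP pose, the force, the opening and the grip force at its end. Input that does not fit is refused with a message, and nothing moves.
- bot.observe(): the state, without advancing time (a new reading comes with each control period).
- optics.snapshot(name): name is "scene" or "top"; returns a dict with "image" (384x512x3 uint8, red, green, blue), "vfov" (degrees; the focal length in pixels is half the picture's height over the tangent of half this angle, whatever the lens; pixels are square), "cx", "cy" (the principal point, pixels), "world_from_camera" (4x4, takes a point from camera to world coordinates). Camera axes: x right, y up, looking along -z (the intrinsics and any distortion apply to the point x, -y, -z); pixel columns grow to the right and rows downward; lengths in m; the calibration is good to about 2 mm. A picture is of the moment at which its call begins. There is no depth.
- order.close_job(): hands the job in; it is judged then, once.
The state is a dict: "clock": time; "joint_positions": joint angles; "joint_vel": joint speeds; "joint_torque": joint torques, N m; "ee_pos": TCP position; "eef_rot": TCP orientation; "wrist_force": force on the tool from outside, world axes, zero at the start; "moment": the same for the moment, N m; "width": finger opening in m; "grip_force": force on a finger pad.
Only numpy, scipy, OpenCV 4.12 (cv2) and the standard library are available. Lean on these libraries where they do the work, as an engineer would, in place of code of your own. Each camera call takes 0.05 s, during which the arm holds its last target. There are 200 camera calls.

### The job

Take the metal wedge out of its holster and drive it under light pressure fully home, until its head meets the end of the fence, so that it holds the welding fixture's sprung catch drawn back with nobody's hand on it. Then lift the weldment out of the nest, lower it flat into the low inspection tray (do not drop it) and leave it there, with the wedge still in place; leave the other things on the bench alone and do not tip the weldment over.

Things in the scene. Friction and masses are not known exactly. Their poses are not given: they have to be found in the camera images.
- fixture: Fixed dark steel plate 10 mm thick, L-shaped: x -168 to -12 for y -60 to 75 mm and x -12 to 135 for y -200 to 75, yaw within 12 degrees. Origin on the bench, z up. It carries nest, fence and catch. Catch housing: x -6 to 28, y -22 to 22, up to z 77 mm. Spring post: x 98 to 124, y -18 to 18, up to z 62.
- nest (a point): Centre of the nest on the plate's top, at (-85, 0, 10) mm of the fixture, axes as the fixture's. Four corner brackets 14 mm high hold the weldment's ends with 3 mm play, its length along x; it lifts straight up once the catch is drawn back at least 15.5 mm.
- mouth (a point): End of the fence, at (40, -67, 10) mm of the fixture, axes as the fixture's. The fence is an upright plate, fixture x 28 to 40, y -67 to 22, z 10 to 58 mm; its x = 40 face guides the wedge, driven to +y along the plate. Home: the head's front stops on the fence end, the wedge's origin at (15, 0, 0) mm here, wedge x along this y.
- tongue (a point): Underside of the tip of the catch's tongue, 24 mm wide, 10 thick, which reaches 10 mm over the far (+x) end of the weldment, 2 mm above it; it runs back over the housing to the crosshead.
- crosshead (a point): On the plate-like crosshead of the catch, foot of its near face: upright plate 44 mm wide (fixture y -22 to 22), z 12 to 70 mm. Its near face stands 12 mm beyond the fence face (fixture x = 52) when shut and moves to +x with the catch; the wedge goes between fence and crosshead.
- catch (a joint): Travel of the sprung catch along the fixture's +x, m: 0 shut, 0.018 when the wedge's full width stands between fence and crosshead (wedge within 15 mm of home), 0.030 at most. Its spring closes it with 3 N shut, 5 N drawn back. Driving the wedge takes about 5 to 15 N; meeting the fence end is felt as a sharp rise.
- wedge: Loose aluminium wedge with a head, 158 mm long, 0.3 kg. x towards the nose, z up, origin on the underside at the head's front. Head x -28 to 0, y -19 to 27, 36 mm high. Body 30 mm high: x 0 to 60 parallel, y -15 to 15; x 60 to 130 tapers from 30 to 8 mm, the y = +15 side straight all along (it goes on the fence). It starts in the holster, only x > 14 mm bare.
- wedge_nose (a point): Middle of the wedge's blunt nose, 130 mm ahead of its origin, 11 mm to its +y, 15 mm up.
- wedge_head (a point): Middle of the wedge's head, at (-14, 4, 18) mm of the wedge. Gripped by its bare middle the wedge cannot be driven home, the fingers meet the fence: put it down on the plate with its nose at the gap, then take it again by the head (46 mm across), or push there.
- holster: Fixed grey steel pocket for the wedge, 55 mm long (x -35 to 20), 66 wide, 48 high outside, 54 wide and 42 high inside, no floor, open towards its own +x; origin on the bench. The wedge lies along its x, nose out, wedge origin near x = 7, y = -4 mm; draw it out straight along +x, 50 mm or more.
- weldment: Steel box section 114 x 40 x 36 mm (x, y, z) with a plate 8 x 56 x 48 mm welded on each end; 130 mm long along its x, about 0.55 kg. Origin at the centre of its underside (bottom of the end plates); the box stands from z 6 to 42 mm. Grip it across the 40 mm box at mid length.
- tray: Fixed low grey open tray, outside 172 x 92 x 16 mm (x, y, z), walls 5 mm, floor 5 mm thick; origin at the centre of its underside. The weldment lies in it lengthwise along x, either way round.
- torch: Bystander: black torch 130 mm long, lying.
- magnifier: Bystander: round magnifying glass, 72 mm across, with a handle.
- brush: Bystander: hand brush.
- offcut: Bystander: 120 mm piece of steel angle.
- spray: Bystander: can, 52 mm across, 130 mm tall, standing.

How it is judged:
On the way, in this order (a step that is already met when the one before it is completed fails the run):
1. The wedge is fully home, its head within 6 mm of the fence end, the catch is held drawn back, and the hand is off both (y of wedge in the frame of mouth above -0.006 m and x of wedge in the frame of mouth below 0.025 m and z of wedge in the frame of mouth below 0.006 m and value of joint catch above 0.0155 m and contact force between the fingers and wedge below 0.2 N and contact force between each of the arm, the fingers and fixture below 0.2 N), for 0.3 s.
2. The weldment is lifted at least 50 mm up out of the nest while the wedge holds the catch back (z of weldment in the frame of fixture above 0.06 m and value of joint catch above 0.0155 m), for 0.05 s.
3. The weldment is lowered onto the tray while still held (contact force between weldment and tray above 0.3 N and contact force between the fingers and weldment above 0.3 N), for 0.04 s.
At the end, for the whole second after the job is handed in: The weldment lies flat at rest on the tray's floor between its walls, lengthwise in it (centre within 22 and 20 mm of the tray's, upright within 3 degrees); the wedge is still home (head within 6 mm of the fence end) and holds the catch drawn back at least 15.5 mm (x of weldment in the frame of tray between -0.022 and 0.022 m and y of weldment in the frame of tray between -0.02 and 0.02 m and z of weldment in the frame of tray below 0.009 m and angle between weldment's own z axis and vertical below 0.05 rad and angle between the x axis of weldment and the x axis of tray, either way round below 0.3 rad and linear speed of weldment below 0.02 m/s and y of wedge in the frame of mouth above -0.006 m and x of wedge in the frame of mouth below 0.025 m and value of joint catch above 0.0155 m); the robot touches nothing.
It fails at once if The weldment is tipped over (more than 45 degrees) (angle between weldment's own z axis and vertical above 0.79 rad).
It fails at once if The wedge is forced: more than 120 N between it and the fixture (contact force between wedge and fixture above 120 N).
It fails at once if A bystander is moved more than 40 mm (distance of any of torch, magnifier, brush, offcut, spray from where it was at the start of the episode above 0.04 m).
It also fails if it takes over 64 s, if anything falls off the work surface, if the arm or the gripper's body presses on something with over 40 N, if the wrist force passes 120 N, or if a joint passes its speed limit or range.

## Working session

There is one attempt and no reset: what is moved stays moved. The work goes in short steps, Python scripts to look and compute and a shell command to move; the robot and the scene stay as the last step left them, time stands still between calls to the robot, and variables do not carry over. Pictures are saved under pics/ and viewed, at most 10 in all, crops included, and the job is handed in when it is done.

```bash
ls; mkdir -p pics; python3 - <<'E'
from bench import bot, optics, order
import cv2
print(bot.observe())
for n in("scene","top"):
    s=optics.snapshot(n); cv2.imwrite(f"pics/{n}0.png",s["image"][:,:,::-1])
    print(n,{k:v for k,v in s.items() if k!="image"})
a=cv2.imread("pics/scene0.png");b=cv2.imread("pics/top0.png")
cv2.imwrite("pics/s2.png",cv2.resize(a,(800,600),interpolation=cv2.INTER_CUBIC));cv2.imwrite("pics/t2.png",cv2.resize(b,(800,600),interpolation=cv2.INTER_CUBIC))
E
```

```text
bench.py
pics
shift.py
{'clock': 0.0, 'joint_positions': array([-1.15499742e+00,  2.41429749e-01,  3.71372892e-03,  1.33515866e+00,
       -3.25585426e-05,  1.57078005e+00]), 'joint_vel': array([-6.43586879e-04, -6.04558986e-04, -9.98607467e-04, -1.09572391e-03,
       -2.08926533e-03, -6.76710499e-06]), 'joint_torque': array([ 1.17303785e-03, -3.72315609e+01,  2.52408904e+01,  1.69121136e-02,
        5.54219241e-05, -1.60667912e-05]), 'ee_pos': array([ 0.2018513 , -0.45716025,  0.40380017]), 'eef_rot': array([ 9.78464425e-01,  2.06412907e-01, -2.30412259e-04, -1.01344376e-03]), 'wrist_force': array([-0.52372016, -0.72199313, -0.09638209]), 'moment': array([ 0.03169463,  0.02085707, -0.04749567]), 'grip_force': 0.0, 'width': 0.08513535151458902}
scene {'vfov': 54.661415791885645, 'cx': 252.11135230334926, 'cy': 190.7062436588217, 'world_from_camera': array([[-0.31135559, -0.74140098,  0.59445966,  1.16099732],
       [ 0.95024655, -0.23668503,  0.20251343,  0.21715972],
       [-0.00944395,  0.62793693,  0.77820693,  0.83815428],
       [ 0.        ,  0.        ,  0.        ,  1.        ]])}
top {'vfov': 53.580757046458984, 'cx': 257.23864032383, 'cy': 195.63443689321613, 'world_from_camera': array([[ 0.00644514,  0.99323081, -0.11597855,  0.4207699 ],
       [-0.99990373,  0.00497596, -0.01295281, -0.00215758],
       [-0.01228803,  0.11605087,  0.99316726,  1.20252897],
       [ 0.        ,  0.        ,  0.        ,  1.        ]])}
```

View pics/s2.png

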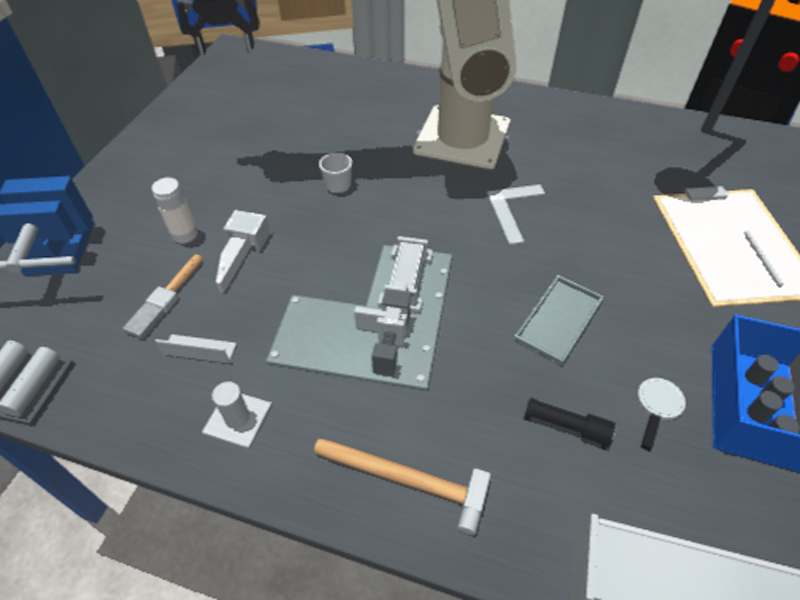

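View pics/t2.png

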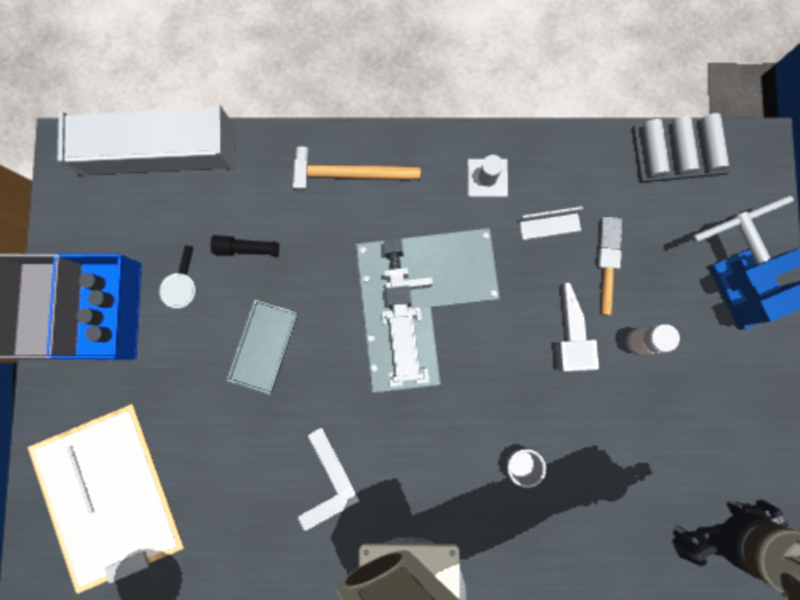

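```bash
cat > h.py <<'E'
import cv2,numpy as np
def crop(im,x0,x1,y0,y1,s,step=10):
    c=cv2.resize(im[y0:y1,x0:x1],None,fx=s,fy=s,interpolation=cv2.INTER_CUBIC)
    for x in range((x0//step+1)*step,x1,step):
        cv2.line(c,(int((x+.5-x0)*s),0),(int((x+.5-x0)*s),5),(0,0,255),1); cv2.putText(c,str(x),(int((x-x0)*s)-8,15),0,.33,(0,255,255),1)
    for y in range((y0//step+1)*step,y1,step):
        cv2.line(c,(0,int((y+.5-y0)*s)),(5,int((y+.5-y0)*s)),(0,0,255),1); cv2.putText(c,str(y),(6,int((y+.5-y0)*s)+4),0,.33,(0,255,255),1)
    return c
def cams():
    d=np.load("cams.npz"); return d
def K(c): return c["h"]/2/np.tan(np.radians(c["vfov"])/2)
def proj(s,P):
    T=np.linalg.inv(s["world_from_camera"]); p=np.atleast_2d(P)@T[:3,:3].T+T[:3,3]
    f=192/np.tan(np.radians(s["vfov"])/2)
    return np.c_[s["cx"]+f*p[:,0]/-p[:,2], s["cy"]-f*p[:,1]/-p[:,2]]
def ray(s,uv):
    f=192/np.tan(np.radians(s["vfov"])/2); W=s["world_from_camera"]
    d=W[:3,:3]@np.array([(uv[0]-s["cx"])/f,-(uv[1]-s["cy"])/f,-1]); return W[:3,3],d
def atz(s,uv,z):
    o,d=ray(s,uv); return o+d*(z-o[2])/d[2]
def tri(s1,uv1,s2,uv2):
    o1,d1=ray(s1,uv1);o2,d2=ray(s2,uv2)
    A=np.c_[d1,-d2]; t=np.linalg.lstsq(A,o2-o1,rcond=None)[0]
    p,q=o1+t[0]*d1,o2+t[1]*d2
    return (p+q)/2,np.linalg.norm(p-q)
CAM={"scene":dict(vfov=54.661415791885645,cx=252.11135230334926,cy=190.7062436588217,world_from_camera=np.array([[-0.31135559,-0.74140098,0.59445966,1.16099732],[0.95024655,-0.23668503,0.20251343,0.21715972],[-0.00944395,0.62793693,0.77820693,0.83815428],[0,0,0,1.]])),
"top":dict(vfov=53.580757046458984,cx=257.23864032383,cy=195.63443689321613,world_from_camera=np.array([[0.00644514,0.99323081,-0.11597855,0.4207699],[-0.99990373,0.00497596,-0.01295281,-0.00215758],[-0.01228803,0.11605087,0.99316726,1.20252897],[0,0,0,1.]]))}
E
python3 - <<'E'
from h import *
t=cv2.imread("pics/top0.png");s=cv2.imread("pics/scene0.png")
a=crop(t,222,322,143,255,5); b=crop(t,352,390,176,240,4.3); c=crop(t,143,193,188,254,4.2)
o=np.zeros((600,800,3),np.uint8)
o[:a.shape[0],:a.shape[1]]=a; o[:b.shape[0],510:510+b.shape[1]]=b; o[300:300+c.shape[0],510:510+c.shape[1]]=c
cv2.imwrite("pics/v3.png",o)
o=np.zeros((600,800,3),np.uint8)
a=crop(s,168,294,148,252,4.6); b=crop(s,134,178,130,188,4.6); c=crop(s,326,390,172,236,3)
o[:a.shape[0],:a.shape[1]]=a; o[:b.shape[0],590:590+b.shape[1]]=b; o[300:300+c.shape[0],590:590+c.shape[1]]=c
cv2.imwrite("pics/v4.png",o)
E
```

```text
(no output)
```

View pics/v3.png

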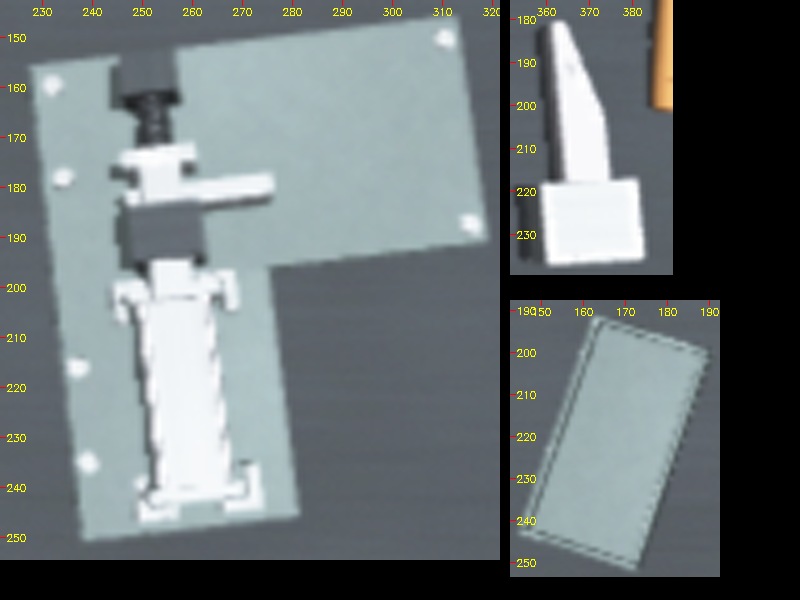

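View pics/v4.png

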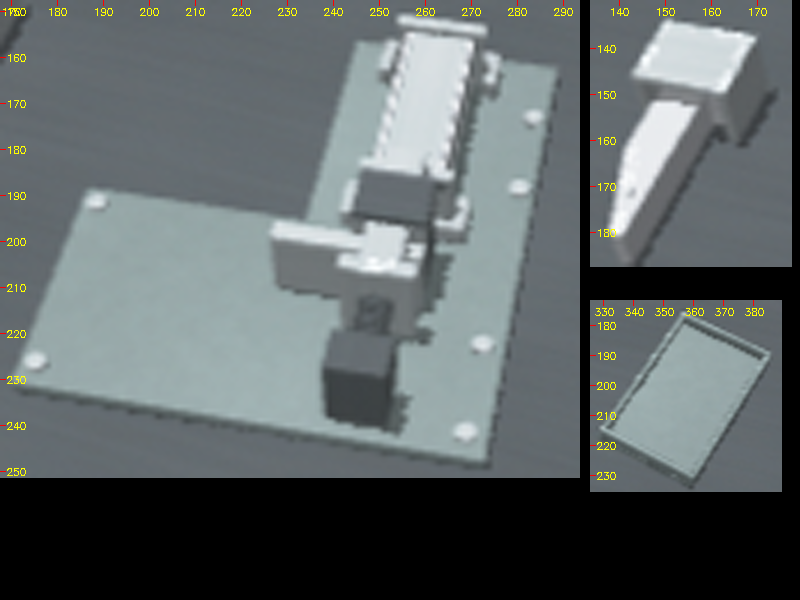

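```bash
cat > fit.py <<'E'
from h import *
from scipy.optimize import least_squares
def fit(name,top,scene,z,g0,off=.5):
    def res(p,zz=None):
        c,s=np.cos(p[2]),np.sin(p[2]); r=[]
        for cam,d in(("top",top),("scene",scene)):
            for (x,y),uv in d:
                P=[p[0]+c*x/1e3-s*y/1e3,p[1]+s*x/1e3+c*y/1e3,p[3] if zz is None else zz]
                r+=list(proj(CAM[cam],P)[0]-np.array(uv)-off)
        return np.array(r)
    r4=least_squares(res,g0+[z],loss="soft_l1"); r3=least_squares(lambda p:res(p,z),g0,loss="soft_l1")
    print(name,"off",off,"free z:",r4.x.round(4),"rms",np.sqrt((res(r4.x)**2).mean()).round(2)," fixed z",z,r3.x.round(4),"rms",np.sqrt((res(r3.x,z)**2).mean()).round(2))
    return r3.x,res(r3.x,z).reshape(-1,2).round(1)
A,B,C,D,E,F=(135,75),(135,-200),(-12,-200),(-12,-60),(-168,-60),(-168,75)
for off in (0,.5):
    p,r=fit("fixture",[(A,(227.5,155.9)),(B,(313.3,145.5)),(C,(318.9,190.7)),(D,(275.1,196.1)),(E,(281.3,245.5)),(F,(238.1,250.7))],[(A,(273.4,247.5)),(B,(171.8,230.9)),(C,(186.6,188.8)),(E,(245.3,156.2)),(F,(288.6,162.3))],.01,[.5,0,0],off); print(r.tolist())
    fit("holster",[((20,33),(358.7,217.8)),((20,-33),(381.3,217.1)),((-35,-33),(382.9,236.2)),((-35,33),(360.1,237.1))],[((-35,-33),(150,134.3)),((-35,33),(169.8,137.5)),((20,33),(163.3,149.7)),((20,-33),(142.8,145.4))],.048,[.36,-.35,0],off)
    u,v=86,46
    fit("tray",[((u,v),(162.7,191.5)),((u,-v),(189.9,199.4)),((-u,-v),(172.3,251.8)),((-u,v),(145.1,243.2))],[((-u,-v),(356.5,175.8)),((-u,v),(385.5,189.2)),((u,v),(359.8,232.2)),((u,-v),(329.5,214.8))],.016,[.4,.28,0],off)
    print("wedge top pts z=.03:",[atz(CAM["top"],np.array(q)+off,.03).round(4)[:2].tolist() for q in((361.3,180.6),(364.3,180.6),(373.6,200.4),(364.5,217.6),(375.3,217.3))])
    print("nose tri",tri(CAM["top"],np.array((362.8,180.6))+off,CAM["scene"],np.array((138.2,180.4))+off))
E
python3 fit.py
```

```text
fixture off 0 free z: [0.5633 0.0188 0.1272 0.0082] rms 0.4  fixed z 0.01 [0.5636 0.019  0.1272] rms 0.44
[[-0.4, -0.1], [-0.9, -0.1], [-0.1, -0.1], [-0.3, -0.2], [-0.2, -0.1], [-0.1, 0.0], [-0.2, -0.3], [-1.5, -0.3], [0.2, -0.5], [-0.2, 0.0], [-0.2, -0.4]]
holster off 0 free z: [ 0.4692 -0.3294  0.057   0.0469] rms 0.42  fixed z 0.048 [ 0.4696 -0.329   0.0564] rms 0.43
tray off 0 free z: [ 0.4774  0.2952 -0.295   0.0101] rms 0.39  fixed z 0.016 [ 0.4792  0.2943 -0.295 ] rms 0.69
wedge top pts z=.03: [[0.6064, -0.3101], [0.6064, -0.3194], [0.5447, -0.3464], [0.4914, -0.317], [0.4925, -0.3501]]
nose tri (array([ 0.60678914, -0.31555303,  0.02997995]), np.float64(0.0017645767880227962))
fixture off 0.5 free z: [0.5619 0.0183 0.1276 0.0043] rms 0.62  fixed z 0.01 [0.5628 0.0191 0.1274] rms 0.83
[[-0.9, -0.4], [-1.4, -0.4], [-0.6, -0.4], [-0.8, -0.4], [-0.7, -0.3], [-0.6, -0.2], [-0.6, -1.0], [-1.9, -1.0], [-0.2, -1.2], [-0.6, -0.7], [-0.6, -1.1]]
holster off 0.5 free z: [ 0.4673 -0.331   0.0549  0.0427] rms 0.59  fixed z 0.048 [ 0.4687 -0.3291  0.0543] rms 0.76
tray off 0.5 free z: [ 0.4759  0.296  -0.2948  0.0063] rms 0.56  fixed z 0.016 [ 0.4786  0.2945 -0.2948] rms 1.1
wedge top pts z=.03: [[0.6048, -0.3116], [0.6048, -0.3209], [0.5431, -0.3479], [0.4899, -0.3185], [0.491, -0.3515]]
nose tri (array([ 0.60539048, -0.31715305,  0.02579722]), np.float64(0.00041311734868368046))
```

```bash
cat > go.py <<'E'
# go.py: tool-frame shift to bring TCP to world x y z with tool-x yaw
import sys,numpy as np
from scipy.spatial.transform import Rotation as R
from bench import bot, optics, order
FX=(0.5635,0.019,0.1272)
def fw(x,y,f=FX):
    c,s=np.cos(f[2]),np.sin(f[2]); return f[0]+(c*x-s*y)/1e3,f[1]+(s*x+c*y)/1e3
def wf(x,y,f=FX):
    c,s=np.cos(f[2]),np.sin(f[2]); x-=f[0];y-=f[1]; return (c*x+s*y)*1e3,(-s*x+c*y)*1e3
def plan(x,y,z,yaw):
    o=bot.observe(); r=R.from_quat(o["eef_rot"])
    t=R.from_euler("z",yaw)*R.from_quat([1,0,0,0])
    print("shift",r.inv().apply(np.array([x,y,z])-o["ee_pos"]).round(4),"rotvec",(r.inv()*t).as_rotvec().round(4))
def state():
    o=bot.observe(); r=R.from_quat(o["eef_rot"]).as_matrix()
    print("t",round(o["clock"],2),"tcp",o["ee_pos"].round(4),"yaw",np.arctan2(r[1,0],r[0,0]).round(4),"tilt",np.arccos(-r[2,2]).round(4),"F",o["wrist_force"].round(1),"w",round(o["width"],4),"g",round(o["grip_force"],1),"fix",np.round(wf(*o["ee_pos"][:2]),1))
E
python3 - <<'E'
from go import *; from h import *
P=lambda x,y,z:[*fw(x,y),z]
for cam in("top","scene"):
    print(cam,proj(CAM[cam],np.array([P(40,-67,.058),P(28,-67,.058),P(-150,28,.058),P(-150,-28,.058),P(52,22,.07),P(52,-22,.07)])).round(1).tolist())
plan(.519,-.331,.25,.058); plan(.519,-.331,.180,.058)
E
```

```text
top [[275.5, 177.1], [276.0, 180.9], [251.9, 243.2], [270.5, 241.0], [245.8, 176.1], [260.3, 174.3]]
scene [[226.4, 198.7], [227.4, 195.2], [272.8, 153.0], [254.1, 150.5], [258.6, 204.4], [241.9, 202.0]]
shift [0.3411 0.013  0.1539] rotvec [-1.900e-03  3.000e-04  3.578e-01]
shift [0.3411 0.0131 0.2239] rotvec [-1.900e-03  3.000e-04  3.578e-01]
```

The manual's scale: shifts go in units of 25 mm and turns go in units of 0.25 rad. Converting my numbers, 0.13 m is 5.2, 0.341 m is 13.64, 0.358 rad is 1.432.

```bash
echo '{"offsets": [[2.4, 0.08, 0, 0, 0, 0.72, 0.056], [4.8, 0.2, 0, 0, 0, 1.432, 0.056], [7.2, 0.28, 0.8, 0, 0, 1.432, 0.056], [9.6, 0.4, 2, 0, 0, 1.432, 0.056], [12, 0.48, 3.6, 0, 0, 1.432, 0.056], [13.64, 0.52, 5.2, 0, 0, 1.432, 0.056], [13.64, 0.52, 6, 0, 0, 1.432, 0.056], [13.64, 0.52, 6.16, 0, 0, 1.432, 0.056]]}' > next.json && python3 shift.py next.json; python3 - <<'E'
from go import *; from h import *
state(); plan(.519,-.331,.180,.058)
s=optics.snapshot("scene")["image"][:,:,::-1];t=optics.snapshot("top")["image"][:,:,::-1]
o=np.zeros((500,800,3),np.uint8);a=crop(np.ascontiguousarray(s),100,210,95,215,3.6);b=crop(np.ascontiguousarray(t),330,430,140,260,3.6)
o[:a.shape[0],:a.shape[1]]=a;o[:b.shape[0],410:410+b.shape[1]]=b;cv2.imwrite("pics/v5.png",o)
E
```

```text
clock: 1.1
ee_pos: [0.5189, -0.3299, 0.247]
eef_rot: [1.0, 0.03, -0.003, -0.002]
wrist_force: [0.3, 0.3, -0.8]
width: 0.0558
grip_force: 0.0
t 1.1 tcp [ 0.5189 -0.3299  0.247 ] yaw 0.06 tilt 0.0074 F [ 0.3  0.3 -0.8] w 0.0558 g 0.0 fix [ -88.5 -340.5]
shift [0.0005 0.0014 0.067 ] rotvec [-0.0043  0.006   0.002 ]
```

View pics/v5.png

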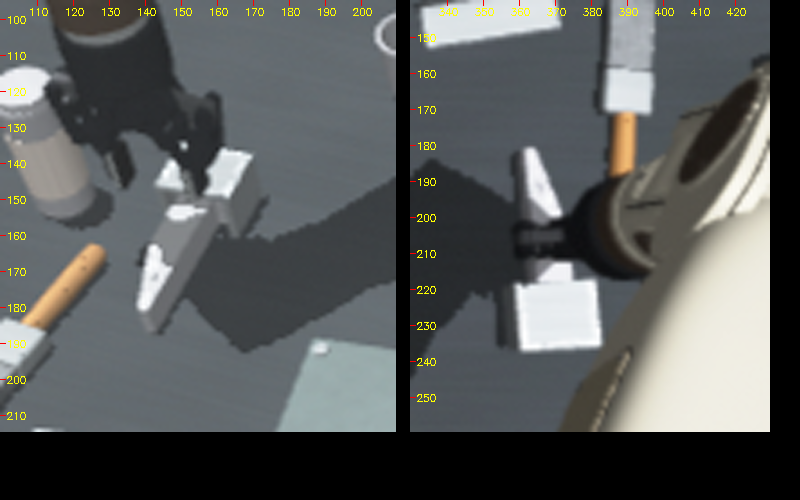

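Scaled: 0.066 m is 2.64, 0.04 m is 1.6, 0.004 rad is 0.016.

```bash
echo '{"offsets": [[0, 0.04, 1.6, 0, 0.016, 0, 0.056], [0, 0.04, 2.64, 0, 0.016, 0, 0.056], [0, 0.04, 2.64, 0, 0.016, 0, 0.056], [0, 0.04, 2.64, 0, 0.016, 0, 0.02], [0, 0.04, 2.64, 0, 0.016, 0, 0.02], [0, 0.04, 2.64, 0, 0.016, 0, 0.02], [0, 0.04, 2.64, 0, 0.016, 0, 0.02]]}' > next.json && python3 shift.py next.json; python3 -c "
from go import *; state()"
```

```text
clock: 2.08
ee_pos: [0.5199, -0.3328, 0.1877]
eef_rot: [1.0, 0.029, 0.004, 0.001]
wrist_force: [-1.5, 2.6, 6.4]
width: 0.0284
grip_force: 61.8
t 2.08 tcp [ 0.5199 -0.3328  0.1877] yaw 0.0577 tilt 0.0077 F [-1.5  2.6  6.4] w 0.0284 g 61.8 fix [ -87.8 -343.4]
```

```bash
echo '{"offsets": [[0.4, 0, 0, 0, 0, 0, 0.02], [0.8, 0, 0, 0, 0, 0, 0.02], [1.2, 0, 0, 0, 0, 0, 0.02], [1.8, 0, 0, 0, 0, 0, 0.02], [2.4, 0, 0, 0, 0, 0, 0.02], [2.4, 0, 0, 0, 0, 0, 0.02]]}' > next.json && python3 shift.py next.json; python3 -c "
from go import *; state()"
```

```text
clock: 2.82
ee_pos: [0.5809, -0.3296, 0.1876]
eef_rot: [1.0, 0.029, 0.005, 0.001]
wrist_force: [3.0, -0.2, 4.6]
width: 0.0286
grip_force: 61.5
t 2.83 tcp [ 0.5809 -0.3296  0.1876] yaw 0.0584 tilt 0.0099 F [ 3.  -0.2  4.6] w 0.0286 g 61.5 fix [ -27. -348.]
```

Scaled: -0.1 m is -4, -0.08 m is -3.2.

```bash
echo '{"offsets": [[0.32, 0, -1.2, 0, 0, 0, 0.02], [0.32, 0, -3.2, 0, 0, 0, 0.02], [0.32, 0, -4, 0, 0, 0, 0.02], [0.32, 0, -4, 0, 0, 0, 0.02]]}' > next.json && python3 shift.py next.json; python3 -c "
from go import *; state(); x,y=fw(62,-135); print(x,y); plan(x,y,.275,1.698)"
```

```text
clock: 3.32
ee_pos: [0.5869, -0.3291, 0.2873]
eef_rot: [1.0, 0.029, 0.004, 0.001]
wrist_force: [0.3, -0.4, -2.6]
width: 0.0286
grip_force: 60.7
t 3.33 tcp [ 0.5869 -0.3291  0.2873] yaw 0.0576 tilt 0.008 F [ 0.3 -0.4 -2.6] w 0.0286 g 60.7 fix [ -20.9 -348.2]
0.6421248316242678 -0.1070441821428325
shift [ 0.0678 -0.2185  0.0122] rotvec [ 0.0082 -0.0037 -1.6404]
```

```bash
echo '{"offsets": [[0.4, -1.2, 0, 0, 0, -0.72, 0.02], [0.8, -2.4, 0, 0, 0, -1.44, 0.02], [1.2, -3.6, 0, 0.008, 0, -2.16, 0.02], [1.6, -4.8, 0, 0.016, 0, -2.88, 0.02], [2, -6, 0, 0.016, -0.004, -3.6, 0.02], [2.4, -7.2, 0, 0.024, -0.008, -4.32, 0.02], [2.72, -8, 0, 0.028, -0.012, -5.04, 0.02], [2.72, -8.76, 0, 0.032, -0.016, -5.76, 0.02]]}' > next.json && python3 shift.py next.json; python3 -c "
from go import *; state(); x,y=fw(62,-135); plan(x,y,.275,1.698)"
```

```text
clock: 4.32
ee_pos: [0.6414, -0.105, 0.2825]
eef_rot: [0.73, 0.683, -0.002, -0.004]
wrist_force: [0.6, 0.5, -2.5]
width: 0.0284
grip_force: 60.8
t 4.33 tcp [ 0.6414 -0.105   0.2825] yaw 1.5044 tilt 0.0085 F [ 0.6  0.5 -2.5] w 0.0284 g 60.8 fix [  61.6 -132.9]
shift [-0.002   0.0009  0.0075] rotvec [-0.0076 -0.0037 -0.1936]
```

Scaled: 0.008 m is 0.32, -0.002 m is -0.08, -0.194 rad is -0.776.

```bash
echo '{"offsets": [[-0.08, 0.04, 0, -0.028, -0.016, -0.72, 0.02], [-0.08, 0.04, 0.32, -0.028, -0.016, -0.776, 0.02], [-0.08, 0.04, 0.32, -0.028, -0.016, -0.776, 0.02]]}' > next.json && python3 shift.py next.json; python3 - <<'E'
from go import *; from h import *
state(); x,y=fw(62,-135); plan(x,y,.275,1.698)
s=optics.snapshot("scene")["image"][:,:,::-1].copy();t=optics.snapshot("top")["image"][:,:,::-1].copy()
o=np.zeros((600,800,3),np.uint8);a=crop(s,165,285,140,255,3.3);b=crop(t,222,342,130,260,3.3)
o[:a.shape[0],:a.shape[1]]=a;o[:b.shape[0],400:400+b.shape[1]]=b;cv2.imwrite("pics/v6.png",o)
E
```

```text
clock: 4.7
ee_pos: [0.6417, -0.1083, 0.2746]
eef_rot: [0.664, 0.748, -0.001, -0.001]
wrist_force: [0.3, -0.2, -3.3]
width: 0.0284
grip_force: 60.7
t 4.7 tcp [ 0.6417 -0.1083  0.2746] yaw 1.689 tilt 0.0014 F [ 0.3 -0.2 -3.3] w 0.0284 g 60.7 fix [  61.5 -136.2]
shift [ 0.0012  0.0005 -0.0004] rotvec [-0.0014 -0.0001 -0.009 ]
```

View pics/v6.png

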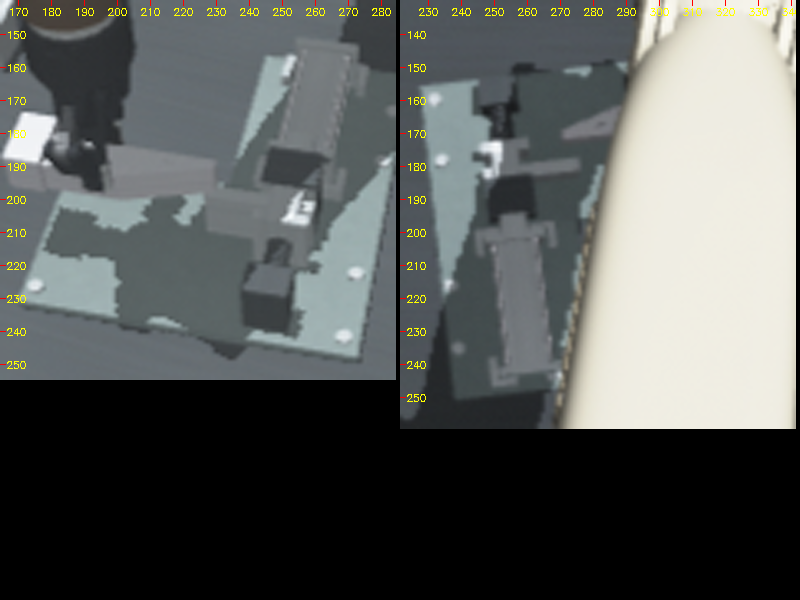

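```bash
python3 - <<'E'
from go import *; from h import *
p,e=tri(CAM["top"],(270.6,170.6),CAM["scene"],(229.9,188.3)); print(p,e,wf(*p[:2]))
for z in(.1,.117): q=atz(CAM["top"],(270.6,170.6),z); print(wf(*q[:2]))
q=bot.observe(); print(q["ee_pos"])
# predicted nose (wedge x 130,y 11..) if grip at 42
for X in(42,50,60):
  x,y=fw(61.5-11,-136.2+130-X); print(X,proj(CAM["top"],[[x,y,.117]]),proj(CAM["scene"],[[x,y,.117]]),wf(x,y))
E
```

```text
[ 0.62045134 -0.0259592   0.1179166 ] 0.000505654239814879 (np.float64(50.78782635207331), np.float64(-51.82066377335887))
(np.float64(54.063858236435834), np.float64(-52.8812217022016))
(np.float64(51.00586861970622), np.float64(-52.11025265234379))
[ 0.64230819 -0.10847112  0.27607741]
42 [[269.28120131 170.93424812]] [[231.25264007 188.64219154]] (np.float64(50.499999999999986), np.float64(-48.199999999999996))
50 [[272.02384069 170.60007048]] [[228.1450816  188.19591298]] (np.float64(50.5), np.float64(-56.199999999999996))
60 [[275.45203541 170.18236116]] [[224.27002844 187.639414  ]] (np.float64(50.49999999999999), np.float64(-66.19999999999999))
```

```bash
echo '{"offsets": [[0, -0.18, 1.2, 0, 0, -0.036, 0.02], [0, -0.18, 2.4, 0, 0, -0.036, 0.02], [0, -0.18, 2.88, 0, 0, -0.036, 0.02], [0, -0.18, 2.88, 0, 0, -0.036, 0.02], [0.6, -0.18, 2.88, 0, 0, -0.036, 0.02], [1.4, -0.18, 2.88, 0, 0, -0.036, 0.02], [1.4, -0.18, 2.88, 0, 0, -0.036, 0.02]]}' > next.json && python3 shift.py next.json; python3 - <<'E'
from go import *
state(); x,y=fw(55.5,-101); plan(x,y,.197,1.698)
E
```

```text
clock: 5.68
ee_pos: [0.6354, -0.0762, 0.2078]
eef_rot: [0.66, 0.751, -0.003, 0.008]
wrist_force: [1.1, -16.1, -2.4]
width: 0.0285
grip_force: 60.7
t 5.67 tcp [ 0.6354 -0.0762  0.2078] yaw 1.6993 tilt 0.0167 F [  1.1 -16.1  -2.4] w 0.0285 g 60.7 fix [  59.3 -103.6]
shift [ 0.0027 -0.0038  0.0108] rotvec [0.0067 0.0152 0.0014]
```

Scaled: -0.012 m is -0.48, -0.002 m is -0.08.

```bash
echo '{"offsets": [[-0.48, 0, 0, 0, 0, 0, 0.02], [-0.48, 0, 0, 0, 0, 0, 0.02], [-0.48, -0.08, 0, 0, 0, 0, 0.02]]}' > next.json && python3 shift.py next.json; python3 - <<'E'
from go import *
state(); x,y=fw(55.5,-101); plan(x,y,.197,1.698)
E
```

```text
clock: 6.05
ee_pos: [0.6339, -0.0853, 0.2053]
eef_rot: [0.659, 0.752, 0.001, 0.001]
wrist_force: [0.0, -0.4, -3.4]
width: 0.0286
grip_force: 60.7
t 6.05 tcp [ 0.6339 -0.0853  0.2053] yaw 1.7017 tilt 0.0035 F [ 0.  -0.4 -3.4] w 0.0286 g 60.7 fix [  56.6 -112.3]
shift [ 0.0113 -0.0011  0.0083] rotvec [0.0034 0.0006 0.0037]
```

```bash
echo '{"offsets": [[0, -0.04, 0, 0, 0, -0.016, 0.02], [0, -0.04, 0, 0, 0, -0.016, 0.02]]}' > next.json && python3 shift.py next.json; python3 -c "from go import *;state()";  echo '{"offsets": [[0, -0.06, 0, 0, 0, 0, 0.02], [0, -0.06, 0, 0, 0, 0, 0.02]]}' > next.json && python3 shift.py next.json; python3 - <<'E'
from go import *
state(); x,y=fw(55,-101); plan(x,y,.197,1.698)
E
```

```text
clock: 6.3
ee_pos: [0.6327, -0.0858, 0.2051]
eef_rot: [0.658, 0.753, 0.001, 0.001]
wrist_force: [0.6, -0.9, -3.4]
width: 0.0286
grip_force: 60.7
t 6.3 tcp [ 0.6327 -0.0858  0.2051] yaw 1.7054 tilt 0.003 F [ 0.6 -0.9 -3.4] w 0.0286 g 60.7 fix [  55.4 -112.8]
clock: 6.55
ee_pos: [0.6316, -0.0864, 0.2053]
eef_rot: [0.658, 0.753, 0.001, 0.002]
wrist_force: [0.7, 1.1, -3.4]
width: 0.0287
grip_force: 60.7
t 6.55 tcp [ 0.6316 -0.0864  0.2053] yaw 1.7048 tilt 0.0043 F [ 0.7  1.1 -3.4] w 0.0287 g 60.7 fix [  54.2 -113.2]
shift [0.0122 0.0008 0.0083] rotvec [0.0042 0.0012 0.0068]
```

Scaled: -0.001 m is -0.04, 0.007 rad is 0.028.

```bash
echo '{"offsets": [[0, -0.04, 0, 0, 0, 0.028, 0.02], [0, -0.04, 0, 0, 0, 0.028, 0.02]]}' > next.json && python3 shift.py next.json; python3 -c "from go import *;state()";  echo '{"offsets": [[0, -0.06, 0, 0, 0, 0, 0.02], [0, -0.06, 0, 0, 0, 0, 0.02]]}' > next.json && python3 shift.py next.json; python3 - <<'E'
from go import *
state()
E
```

```text
clock: 6.8
ee_pos: [0.631, -0.0866, 0.2054]
eef_rot: [0.661, 0.75, 0.001, 0.002]
wrist_force: [3.6, 1.1, -3.1]
width: 0.0289
grip_force: 60.6
t 6.8 tcp [ 0.631  -0.0866  0.2054] yaw 1.6976 tilt 0.0052 F [ 3.6  1.1 -3.1] w 0.0289 g 60.6 fix [  53.5 -113.3]
clock: 7.05
ee_pos: [0.6303, -0.0867, 0.2057]
eef_rot: [0.661, 0.75, 0.002, 0.003]
wrist_force: [5.8, 1.4, -5.3]
width: 0.028
grip_force: 60.5
t 7.05 tcp [ 0.6303 -0.0867  0.2057] yaw 1.6975 tilt 0.0079 F [ 5.8  1.4 -5.3] w 0.028 g 60.5 fix [  52.9 -113.3]
```

Scaled: 0.011 m is 0.44, 0.006 m is 0.24.

```bash
echo '{"offsets": [[0, 0.08, 0, 0, 0, 0, 0.02], [0.24, 0.08, 0, 0, 0, 0, 0.02], [0.44, 0.08, 0, 0, 0, 0, 0.02], [0.44, 0.08, 0, 0, 0, 0, 0.02]]}' > next.json && python3 shift.py next.json; python3 -c "from go import *;state()"
```

```text
clock: 7.55
ee_pos: [0.6297, -0.075, 0.2055]
eef_rot: [0.661, 0.751, 0.001, 0.002]
wrist_force: [4.2, -0.1, -3.3]
width: 0.0285
grip_force: 60.8
t 7.55 tcp [ 0.6297 -0.075   0.2055] yaw 1.6985 tilt 0.0043 F [ 4.2 -0.1 -3.3] w 0.0285 g 60.8 fix [  53.8 -101.7]
```

Scaled: 0.008 m is 0.32, 0.004 m is 0.16.

```bash
echo '{"offsets": [[0, 0.02, 0.16, 0, 0, 0, 0.02], [0, 0.02, 0.32, 0, 0, 0, 0.02], [0, 0.02, 0.32, 0, 0, 0, 0.02]]}' > next.json && python3 shift.py next.json; python3 -c "from go import *;state()"
```

```text
clock: 7.92
ee_pos: [0.6299, -0.0755, 0.1977]
eef_rot: [0.661, 0.751, 0.001, 0.001]
wrist_force: [0.7, 1.1, 3.7]
width: 0.0287
grip_force: 61.5
t 7.92 tcp [ 0.6299 -0.0755  0.1977] yaw 1.6978 tilt 0.0034 F [0.7 1.1 3.7] w 0.0287 g 61.5 fix [  53.9 -102.2]
```

```bash
echo '{"offsets": [[0, 0, 0, 0, 0, 0, 0.056], [0, 0, 0, 0, 0, 0, 0.056], [0, 0, -0.08, 0, 0, 0, 0.06], [0, 0, -1.2, 0, 0, 0, 0.062], [-0.4, -0.04, -2.4, 0, 0, 0, 0.062], [-2.4, -0.16, -2.4, 0, 0, 0, 0.062], [-2.4, -0.16, -2.4, 0, 0, 0, 0.062]]}' > next.json && python3 shift.py next.json; python3 - <<'E'
from go import *; from h import *
state(); x,y=fw(50,-162); plan(x,y,.202,1.698)
s=optics.snapshot("scene")["image"][:,:,::-1].copy();t=optics.snapshot("top")["image"][:,:,::-1].copy()
o=np.zeros((600,800,3),np.uint8);a=crop(s,165,285,140,255,3.3);b=crop(t,222,342,130,260,3.3)
o[:a.shape[0],:a.shape[1]]=a;o[:b.shape[0],400:400+b.shape[1]]=b;cv2.imwrite("pics/v7.png",o)
E
```

```text
clock: 8.8
ee_pos: [0.6335, -0.1386, 0.2579]
eef_rot: [0.662, 0.749, 0.001, 0.003]
wrist_force: [-0.3, 1.3, 0.7]
width: 0.0624
grip_force: 0.0
t 8.8 tcp [ 0.6335 -0.1386  0.2579] yaw 1.6935 tilt 0.0052 F [-0.3  1.3  0.7] w 0.0624 g 0.0 fix [  49.4 -165.2]
shift [0.0034 0.0003 0.0559] rotvec [ 0.0044  0.0028 -0.0045]
```

View pics/v7.png

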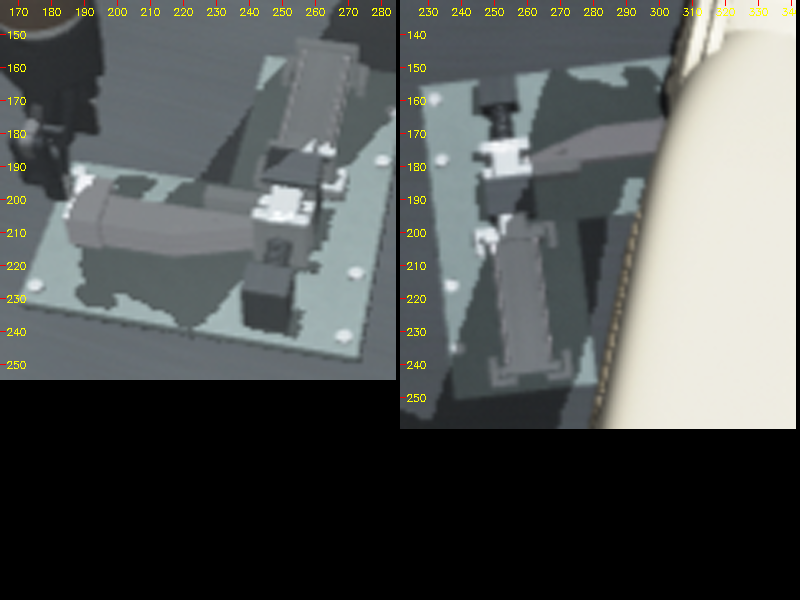

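```bash
echo '{"offsets": [[0.12, 0, 1.2, 0, 0, -0.016, 0.062], [0.12, 0, 2.24, 0, 0, -0.016, 0.062], [0.12, 0, 2.24, 0, 0, -0.016, 0.062]]}' > next.json && python3 shift.py next.json; python3 -c "from go import *;state()";echo '{"offsets": [[0, 0, 0, 0, 0, 0, 0.04], [0, 0, 0, 0, 0, 0, 0.04], [0, 0, 0, 0, 0, 0, 0.04], [0, 0, 0, 0, 0, 0, 0.04]]}' > next.json && python3 shift.py next.json;python3 -c "from go import *;state()"
```

```text
clock: 9.28
ee_pos: [0.6317, -0.1311, 0.1982]
eef_rot: [0.659, 0.752, -0.001, -0.002]
wrist_force: [-0.3, 0.2, -0.5]
width: 0.0618
grip_force: 0.0
t 9.28 tcp [ 0.6317 -0.1311  0.1982] yaw 1.7034 tilt 0.0037 F [-0.3  0.2 -0.5] w 0.0618 g 0.0 fix [  48.6 -157.5]
clock: 9.78
ee_pos: [0.6337, -0.1326, 0.2022]
eef_rot: [0.659, 0.752, 0.001, 0.002]
wrist_force: [-0.1, 0.8, 2.9]
width: 0.0447
grip_force: 63.6
t 9.78 tcp [ 0.6337 -0.1326  0.2022] yaw 1.7018 tilt 0.0053 F [-0.1  0.8  2.9] w 0.0447 g 63.6 fix [  50.4 -159.3]
```

```bash
echo '{"offsets": [[0.16, 0, -0.04, 0, 0, 0, 0.04], [0.32, 0, -0.04, 0, 0, 0, 0.04], [0.48, 0, -0.04, 0, 0, 0, 0.04], [0.64, 0, -0.04, 0, 0, 0, 0.04], [0.8, 0, -0.04, 0, 0, 0, 0.04]]}' > next.json && python3 shift.py next.json; python3 -c "from go import *;state()"
```

```text
clock: 10.4
ee_pos: [0.6309, -0.1142, 0.2026]
eef_rot: [0.66, 0.751, -0.001, 0.003]
wrist_force: [1.0, -5.6, -1.6]
width: 0.0442
grip_force: 63.3
t 10.4 tcp [ 0.6309 -0.1142  0.2026] yaw 1.7002 tilt 0.0069 F [ 1.  -5.6 -1.6] w 0.0442 g 63.3 fix [  50.  -140.6]
```

The manual's scale: shifts go in units of 25 mm and turns go in units of 0.25 rad. Converting my numbers, 0.02 m is 0.8, 0.016 m is 0.64.

```bash
echo '{"offsets": [[0.16, 0, 0, 0, 0, 0, 0.04], [0.32, 0, 0, 0, 0, 0, 0.04], [0.48, 0, 0, 0, 0, 0, 0.04], [0.64, 0, 0, 0, 0, 0, 0.04], [0.8, 0, 0, 0, 0, 0, 0.04]]}' > next.json && python3 shift.py next.json; python3 -c "from go import *;state()"; echo '{"offsets": [[0.16, 0, 0, 0, 0, 0, 0.04], [0.32, 0, 0, 0, 0, 0, 0.04], [0.48, 0, 0, 0, 0, 0, 0.04], [0.64, 0, 0, 0, 0, 0, 0.04]]}' > next.json && python3 shift.py next.json; python3 -c "from go import *;state()"
```

```text
clock: 11.02
ee_pos: [0.6284, -0.0948, 0.2027]
eef_rot: [0.66, 0.751, -0.001, 0.004]
wrist_force: [1.2, -7.6, -0.7]
width: 0.0445
grip_force: 63.3
t 11.03 tcp [ 0.6284 -0.0948  0.2027] yaw 1.6996 tilt 0.0079 F [ 1.2 -7.6 -0.7] w 0.0445 g 63.3 fix [  49.9 -121.1]
clock: 11.52
ee_pos: [0.6264, -0.0792, 0.2027]
eef_rot: [0.66, 0.751, -0.001, 0.004]
wrist_force: [1.9, -8.7, -1.0]
width: 0.0447
grip_force: 63.3
t 11.53 tcp [ 0.6264 -0.0792  0.2027] yaw 1.6994 tilt 0.0087 F [ 1.9 -8.7 -1. ] w 0.0447 g 63.3 fix [  49.9 -105.4]
```

Scaled: 0.016 m is 0.64, 0.012 m is 0.48.

```bash
echo '{"offsets": [[0.16, 0, 0, 0, 0, 0, 0.04], [0.32, 0, 0, 0, 0, 0, 0.04], [0.48, 0, 0, 0, 0, 0, 0.04], [0.64, 0, 0, 0, 0, 0, 0.04]]}' > next.json && python3 shift.py next.json; python3 -c "from go import *;state()"; echo '{"offsets": [[0.08, 0, 0, 0, 0, 0, 0.04], [0.16, 0, 0, 0, 0, 0, 0.04]]}' > next.json && python3 shift.py next.json; python3 -c "from go import *;state()"
```

```text
clock: 12.02
ee_pos: [0.6244, -0.0633, 0.2027]
eef_rot: [0.66, 0.751, -0.001, 0.004]
wrist_force: [2.7, -7.4, -1.0]
width: 0.0447
grip_force: 63.3
t 12.03 tcp [ 0.6244 -0.0633  0.2027] yaw 1.6993 tilt 0.0086 F [ 2.7 -7.4 -1. ] w 0.0447 g 63.3 fix [ 49.9 -89.4]
clock: 12.28
ee_pos: [0.6238, -0.0588, 0.2026]
eef_rot: [0.66, 0.751, -0.0, 0.004]
wrist_force: [2.6, -6.8, -1.8]
width: 0.0448
grip_force: 63.3
t 12.28 tcp [ 0.6238 -0.0588  0.2026] yaw 1.6998 tilt 0.0074 F [ 2.6 -6.8 -1.8] w 0.0448 g 63.3 fix [ 50.  -84.8]
```

```bash
for i in 1 ; do echo '{"offsets": [[0.08, 0, 0, 0, 0, 0, 0.04], [0.08, 0, 0, 0, 0, 0, 0.04]]}' > next.json && python3 shift.py next.json |grep force; echo '{"offsets": [[0.08, 0, 0, 0, 0, 0, 0.04], [0.08, 0, 0, 0, 0, 0, 0.04]]}' > next.json && python3 shift.py next.json|grep force; done; python3 -c "from go import *;state()"
```

```text
wrist_force: [1.8, -4.8, -0.9]
grip_force: 63.3
wrist_force: [1.8, -6.1, -0.6]
grip_force: 63.3
t 12.78 tcp [ 0.6233 -0.0546  0.2026] yaw 1.7 tilt 0.007 F [ 1.8 -6.1 -0.6] w 0.0444 g 63.3 fix [ 50.  -80.6]
```

```bash
echo '{"offsets": [[0.08, 0, 0, 0, 0, 0, 0.04], [0.08, 0, 0, 0, 0, 0, 0.04]]}' > next.json && python3 shift.py next.json |grep force; echo '{"offsets": [[0.08, 0, 0, 0, 0, 0, 0.04], [0.08, 0, 0, 0, 0, 0, 0.04]]}' > next.json && python3 shift.py next.json|grep force;  python3 -c "from go import *;state()"
```

```text
wrist_force: [2.5, -6.3, -1.6]
grip_force: 63.3
wrist_force: [2.2, -7.1, -1.7]
grip_force: 63.3
t 13.28 tcp [ 0.6228 -0.051   0.2026] yaw 1.6998 tilt 0.0078 F [ 2.2 -7.1 -1.7] w 0.0445 g 63.3 fix [ 50.  -76.9]
```

Scaled: 0.002 m is 0.08.

```bash
echo '{"offsets": [[0.08, 0, 0, 0, 0, 0, 0.04], [0.08, 0, 0, 0, 0, 0, 0.04]]}' > next.json && python3 shift.py next.json |grep force; echo '{"offsets": [[0.08, 0, 0, 0, 0, 0, 0.04], [0.08, 0, 0, 0, 0, 0, 0.04]]}' > next.json && python3 shift.py next.json|grep force;  python3 -c "from go import *;state()"
```

```text
wrist_force: [3.2, -11.6, -2.3]
grip_force: 63.1
wrist_force: [2.4, -16.9, -2.7]
grip_force: 63.0
t 13.78 tcp [ 0.6227 -0.0497  0.2026] yaw 1.6979 tilt 0.0144 F [  2.4 -16.9  -2.7] w 0.0447 g 63.0 fix [ 50.  -75.7]
```

Scaled: -0.002 m is -0.08, 0.001 m is 0.04.

```bash
echo '{"offsets": [[0.04, 0, 0, 0, 0, 0, 0.04], [0, 0, 0, 0, 0, 0, 0.062], [-0.08, 0, 0, 0, 0, 0, 0.062], [-0.08, 0, 0, 0, 0, 0, 0.062]]}' > next.json && python3 shift.py next.json; echo '{"offsets": [[0, 0, -1.6, 0, 0, 0, 0.062], [0, 0, -4, 0, 0, 0, 0.062], [-0.8, 0, -5.2, 0, 0, 0, 0.062], [-0.8, 0, -5.2, 0, 0, 0, 0.062]]}' > next.json && python3 shift.py next.json; python3 - <<'E'
from go import *; from h import *
state()
s=optics.snapshot("scene")["image"][:,:,::-1].copy();t=optics.snapshot("top")["image"][:,:,::-1].copy()
o=np.zeros((600,800,3),np.uint8);a=crop(s,165,285,140,255,3.3);b=crop(t,222,342,130,260,3.3)
o[:a.shape[0],:a.shape[1]]=a;o[:b.shape[0],400:400+b.shape[1]]=b;cv2.imwrite("pics/v8.png",o)
x,y=fw(-85,0); print(x,y); plan(x,y,.33,.127)
E
```

```text
clock: 14.28
ee_pos: [0.6219, -0.0468, 0.2021]
eef_rot: [0.659, 0.752, 0.001, 0.001]
wrist_force: [-0.5, 0.7, -0.6]
width: 0.062
grip_force: 0.0
clock: 14.78
ee_pos: [0.6252, -0.0675, 0.3359]
eef_rot: [0.66, 0.752, 0.003, 0.005]
wrist_force: [0.8, -0.1, -0.6]
width: 0.0621
grip_force: 0.0
t 14.78 tcp [ 0.6252 -0.0675  0.3359] yaw 1.7011 tilt 0.0109 F [ 0.8 -0.1 -0.6] w 0.0621 g 0.0 fix [ 50.2 -93.6]
0.47918671653682116 0.008217132493735749
shift [ 0.0932 -0.1337  0.0012] rotvec [ 2.6000e-03 -1.5000e-03  1.5751e+00]
```

View pics/v8.png

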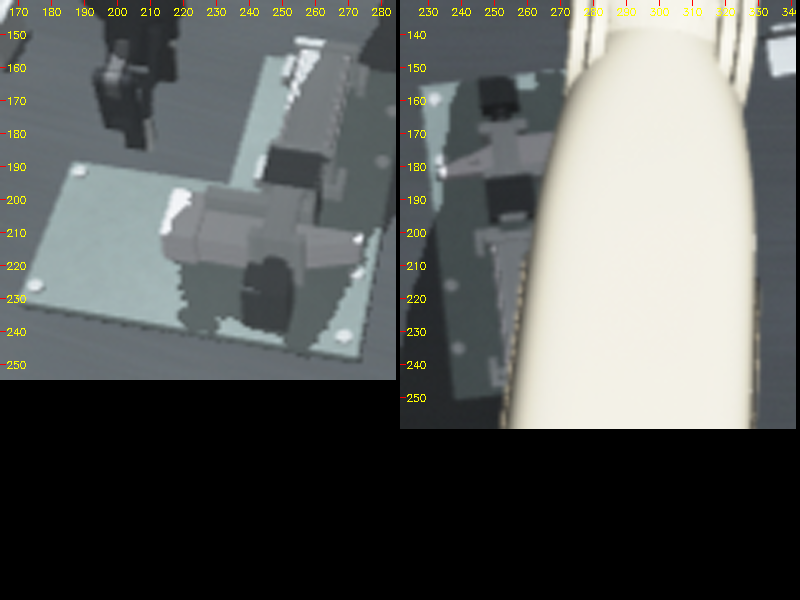

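Scaled: 0.07 m is 2.8, 0.02 m is 0.8, 0.18 rad is 0.72.

```bash
echo '{"offsets": [[0.4, -0.68, 0, 0, 0, 0.72, 0.075], [0.8, -1.36, 0, 0, 0, 1.44, 0.075], [1.4, -2, 0, 0, 0, 2.16, 0.075], [1.88, -2.68, 0, 0, 0, 2.88, 0.075], [2.4, -3.4, 0, 0, 0, 3.6, 0.075], [2.8, -4, 0, 0, 0, 4.32, 0.075], [3.28, -4.68, 0, 0, 0, 5.04, 0.075], [3.72, -5.36, 0, 0, 0, 5.76, 0.075]]}' > next.json && python3 shift.py next.json; echo '{"offsets": [[0, 0, 0, 0, 0, 0.54, 0.075], [0, 0, 0, 0, 0, 0.54, 0.075]]}' > next.json && python3 shift.py next.json|head -1; python3 - <<'E'
from go import *; from h import *
state(); x,y=fw(-86,0); plan(x,y,.203,.127)
print(wf(*atz(CAM["top"],(233.9,180.6),.04)[:2]))
t=optics.snapshot("top")["image"][:,:,::-1].copy();s=optics.snapshot("scene")["image"][:,:,::-1].copy()
o=np.zeros((600,800,3),np.uint8);a=crop(s,165,295,130,255,3);b=crop(t,222,342,130,260,3.3)
o[:a.shape[0],:a.shape[1]]=a;o[:b.shape[0],400:400+b.shape[1]]=b;cv2.imwrite("pics/v9.png",o)
E
```

```text
clock: 15.88
ee_pos: [0.4776, 0.0086, 0.3294]
eef_rot: [0.992, 0.128, -0.001, 0.0]
wrist_force: [0.1, 0.8, 0.7]
width: 0.0751
grip_force: 0.0
clock: 16.12
t 16.12 tcp [0.4783 0.0083 0.3299] yaw 0.1296 tilt 0.0008 F [-0.2  0.1 -0.1] w 0.075 g 0.0 fix [-85.9   0.2]
shift [-0.000e+00  1.000e-04  1.269e-01] rotvec [0.0007 0.0004 0.0026]
(np.float64(47.63220020371042), np.float64(60.992211840931965))
```

View pics/v9.png

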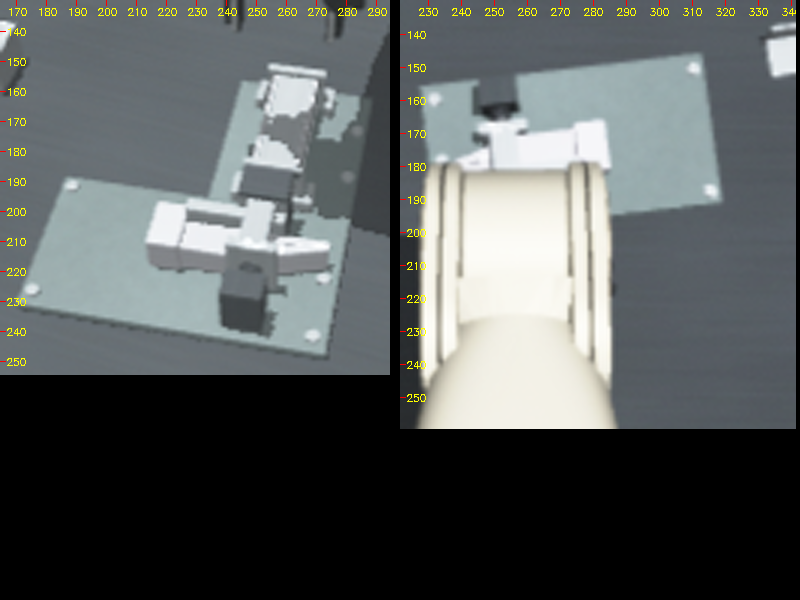

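```bash
echo '{"offsets": [[0, 0, 2, 0, 0, 0, 0.075], [0, 0, 3.8, 0, 0, 0, 0.075], [0, 0, 4.8, 0, 0, 0.008, 0.075], [0, 0, 5, 0, 0, 0.008, 0.075], [0, 0, 5, 0, 0, 0.008, 0.075]]}' > next.json && python3 shift.py next.json;python3 -c "from go import *;state()"; echo '{"offsets": [[0, 0, 0, 0, 0, 0, 0.03], [0, 0, 0, 0, 0, 0, 0.03], [0, 0, 0, 0, 0, 0, 0.03], [0, 0, 0, 0, 0, 0, 0.03], [0, 0, 0, 0, 0, 0, 0.03]]}' > next.json && python3 shift.py next.json; python3 -c "from go import *;state()"
```

```text
clock: 16.85
ee_pos: [0.4799, 0.0075, 0.2067]
eef_rot: [0.998, 0.063, 0.002, 0.001]
wrist_force: [0.4, -1.1, 0.8]
width: 0.0749
grip_force: 0.0
t 16.85 tcp [0.4799 0.0075 0.2067] yaw 0.1255 tilt 0.0033 F [ 0.4 -1.1  0.8] w 0.0749 g 0.0 fix [-84.3  -0.8]
clock: 17.48
ee_pos: [0.4803, 0.0078, 0.2081]
eef_rot: [0.998, 0.063, 0.003, 0.0]
wrist_force: [-1.5, 1.6, 4.5]
width: 0.0387
grip_force: 61.7
t 17.48 tcp [0.4803 0.0078 0.2081] yaw 0.1252 tilt 0.0065 F [-1.5  1.6  4.5] w 0.0387 g 61.7 fix [-83.9  -0.5]
```

Scaled: -0.01 m is -0.4, -0.045 m is -1.8.

```bash
echo '{"offsets": [[0, 0, -0.4, 0, 0, 0, 0.03], [0, 0, -0.8, 0, 0, 0, 0.03], [0, 0, -1.2, 0, 0, 0, 0.03], [0, 0, -1.8, 0, 0, 0, 0.03]]}' > next.json && python3 shift.py next.json; python3 -c "from go import *;state()"; echo '{"offsets": [[0, 0, -1.2, 0, 0, 0, 0.03], [0, 0, -2.4, 0, 0, 0, 0.03], [0, 0, -2.4, 0, 0, 0, 0.03]]}' > next.json && python3 shift.py next.json; python3 -c "
from go import *;state(); plan(.479,.294,.29,-.295)"
```

```text
clock: 17.98
ee_pos: [0.4791, 0.0075, 0.2519]
eef_rot: [0.998, 0.062, 0.001, 0.001]
wrist_force: [-0.2, 0.0, -3.7]
width: 0.0386
grip_force: 61.2
t 17.98 tcp [0.4791 0.0075 0.2519] yaw 0.1247 tilt 0.0024 F [-0.2  0.  -3.7] w 0.0386 g 61.2 fix [-85.2  -0.7]
clock: 18.35
ee_pos: [0.4804, 0.0076, 0.3141]
eef_rot: [0.998, 0.062, 0.005, 0.001]
wrist_force: [-0.3, 0.1, -6.0]
width: 0.0386
grip_force: 61.3
t 18.35 tcp [0.4804 0.0076 0.3141] yaw 0.1247 tilt 0.0095 F [-0.3  0.1 -6. ] w 0.0386 g 61.3 fix [-83.9  -0.8]
shift [ 0.034  -0.2844  0.0239] rotvec [ 1.000e-04 -9.600e-03  4.197e-01]
```

Scaled: -0.284 m is -11.36, 0.034 m is 1.36, 0.42 rad is 1.68.

```bash
echo '{"offsets": [[0.2, -1.6, 0, 0, 0, 0.4, 0.03], [0.48, -4, 0, 0, 0, 0.8, 0.03], [0.72, -6, 0, 0, 0, 1.2, 0.03], [0.96, -8, 0, 0, -0.02, 1.68, 0.03], [1.2, -10, 0, 0, -0.04, 1.68, 0.03], [1.36, -11.2, 0, 0, -0.04, 1.68, 0.03], [1.36, -11.36, 0, 0, -0.04, 1.68, 0.03], [1.36, -11.36, 0, 0, -0.04, 1.68, 0.03]]}' > next.json && python3 shift.py next.json; python3 - <<'E'
from go import *; from h import *
state(); plan(.479,.294,.204,-.295)
t=optics.snapshot("top")["image"][:,:,::-1].copy();s=optics.snapshot("scene")["image"][:,:,::-1].copy()
o=np.zeros((600,800,3),np.uint8);a=crop(s,200,400,130,255,2.4);b=crop(t,125,245,150,265,2.5)
o[:a.shape[0],:a.shape[1]]=a;o[:b.shape[0],490:490+b.shape[1]]=b;cv2.imwrite("pics/v10.png",o)
E
```

```text
clock: 19.35
ee_pos: [0.4239, -0.0918, 0.31]
eef_rot: [0.993, -0.113, -0.002, -0.022]
wrist_force: [-0.3, 0.0, -4.8]
width: 0.0386
grip_force: 61.7
t 19.35 tcp [ 0.4239 -0.0918  0.31  ] yaw -0.2255 tilt 0.0449 F [-0.3  0.  -4.8] w 0.0386 g 61.7 fix [-152.6  -92.2]
shift [-0.0316 -0.3833  0.1233] rotvec [-0.0438  0.0099  0.0693]
```

View pics/v10.png

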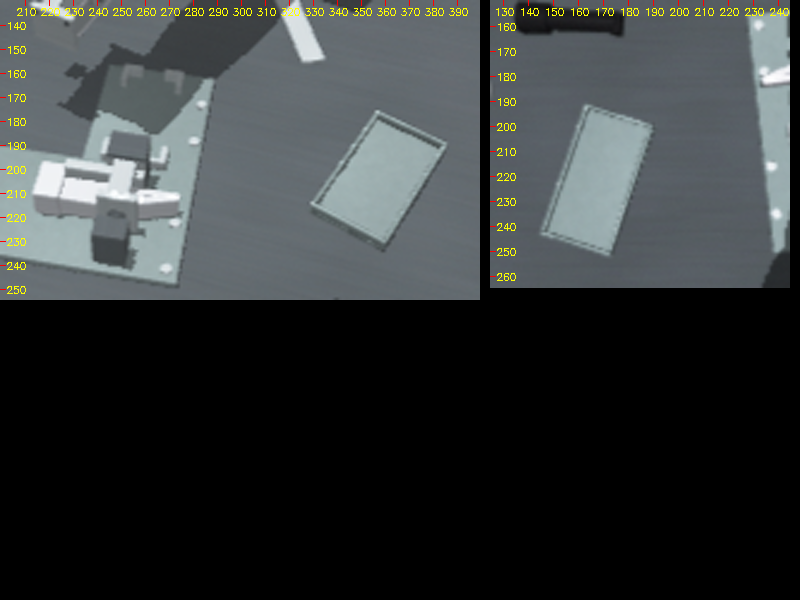

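```bash
python3 - <<'E'
from bench import bot, optics, order
o=bot.observe(); print({k:o[k] for k in("clock","joint_positions","joint_vel","ee_pos","eef_rot","wrist_force")})
E
```

```text
{'clock': 19.45, 'joint_positions': array([-0.22608261,  0.18342625, -0.32667009,  1.06929738,  0.04401367,
        3.14058844]), 'joint_vel': array([ 0.00438044,  0.0097824 ,  0.02118631, -0.01038441,  0.00301271,
       -0.0003443 ]), 'ee_pos': array([ 0.42371975, -0.09158808,  0.3102353 ]), 'eef_rot': array([ 0.99341373, -0.11236756, -0.00177683, -0.02235009]), 'wrist_force': array([ 0.21536079,  0.31951116, -4.07865745])}
```

```bash
echo '{"offsets": [[0, 0, 0, 0, 0, -0.72, 0.03], [0, 0, 0, 0, 0, -1.44, 0.03], [0, 0, 0, 0, 0, -2.16, 0.03], [0, 0, 0, 0, 0, -2.88, 0.03]]}' > next.json && python3 shift.py next.json; python3 -c "
from go import *;state(); plan(.479,.294,.31,1.27);plan(.479,.294,.31,2.847);print(bot.observe()['joint_positions'].round(3))"
```

```text
clock: 19.95
ee_pos: [0.4248, -0.0916, 0.3105]
eef_rot: [0.969, 0.248, 0.007, -0.021]
wrist_force: [0.9, -0.3, -4.3]
width: 0.0381
grip_force: 61.8
t 19.95 tcp [ 0.4248 -0.0916  0.3105] yaw 0.5008 tilt 0.0447 F [ 0.9 -0.3 -4.3] w 0.0381 g 61.8 fix [-151.6  -92.1]
shift [ 0.2326 -0.3118  0.0178] rotvec [-0.0266 -0.0373 -0.7686]
shift [ 0.2326 -0.3118  0.0178] rotvec [ 0.0096 -0.056  -2.3453]
[-0.226  0.185 -0.325  1.069  0.044  2.415]
```

```bash
echo '{"offsets": [[0, 0, 0, -0.08, -0.12, -0.6, 0.03], [1.2, -1.6, 0, -0.108, -0.148, -1, 0.03], [2.4, -3.2, 0.2, -0.108, -0.148, -1.4, 0.03], [3.6, -4.8, 0.4, -0.108, -0.148, -1.8, 0.03], [4.8, -6.4, 0.6, -0.108, -0.148, -2.2, 0.03], [6, -8, 0.72, -0.108, -0.148, -2.6, 0.03], [7.2, -9.6, 0.72, -0.108, -0.148, -3.072, 0.03], [8.4, -11.2, 0.72, -0.108, -0.148, -3.072, 0.03]]}' > next.json && python3 shift.py next.json; python3 -c "
from go import *;state(); plan(.479,.294,.29,2.847);print(bot.observe()['joint_positions'].round(3))"
```

```text
clock: 20.95
ee_pos: [0.4765, 0.257, 0.3078]
eef_rot: [0.807, 0.591, 0.0, -0.0]
wrist_force: [1.3, -0.9, -4.1]
width: 0.0388
grip_force: 62.0
t 20.95 tcp [0.4765 0.257  0.3078] yaw 1.2643 tilt 0.0003 F [ 1.3 -0.9 -4.1] w 0.0388 g 62.0 fix [-56.2 247.1]
shift [ 0.0361 -0.0087  0.0178] rotvec [ 0.0000e+00 -4.0000e-04 -1.5827e+00]
[ 0.495  0.382 -0.058  1.132  0.     2.372]
```

Scaled: 0.036 m is 1.44, 0.03 m is 1.2, -1.44 rad is -5.76.

```bash
echo '{"offsets": [[0.4, -0.08, 0, 0, 0, -0.72, 0.03], [0.8, -0.16, 0, 0, 0, -1.44, 0.03], [1.2, -0.32, 0, 0, 0, -2.16, 0.03], [1.44, -0.36, 0, 0, 0, -2.88, 0.03], [1.44, -0.36, 0, 0, 0, -3.6, 0.03], [1.44, -0.36, 0, 0, 0, -4.32, 0.03], [1.44, -0.36, 0, 0, 0, -5.04, 0.03], [1.44, -0.36, 0, 0, 0, -5.76, 0.03]]}' > next.json && python3 shift.py next.json >/dev/null; echo '{"offsets": [[0, 0, 0, 0, 0, -0.568, 0.03], [0, 0, 0, 0, 0, -0.568, 0.03]]}' > next.json && python3 shift.py next.json;  python3 - <<'E'
from go import *; from h import *
state(); plan(.479,.294,.2081,2.847)
for n in("top","scene"): cv2.imwrite(f"pics/{n}11.png",optics.snapshot(n)["image"][:,:,::-1])
a=crop(cv2.imread("pics/scene11.png"),200,400,120,255,3.9); cv2.imwrite("pics/v11.png",a)
E
```

```text
clock: 22.2
ee_pos: [0.4787, 0.2921, 0.3076]
eef_rot: [0.149, 0.989, -0.0, -0.0]
wrist_force: [-1.4, -0.3, -4.7]
width: 0.0385
grip_force: 62.0
t 22.2 tcp [0.4787 0.2921 0.3076] yaw 2.8435 tilt 0.0009 F [-1.4 -0.3 -4.7] w 0.0385 g 62.0 fix [-49.4 281.7]
shift [0.0002 0.0019 0.0995] rotvec [-0.0002 -0.0009 -0.0035]
```

View pics/v11.png

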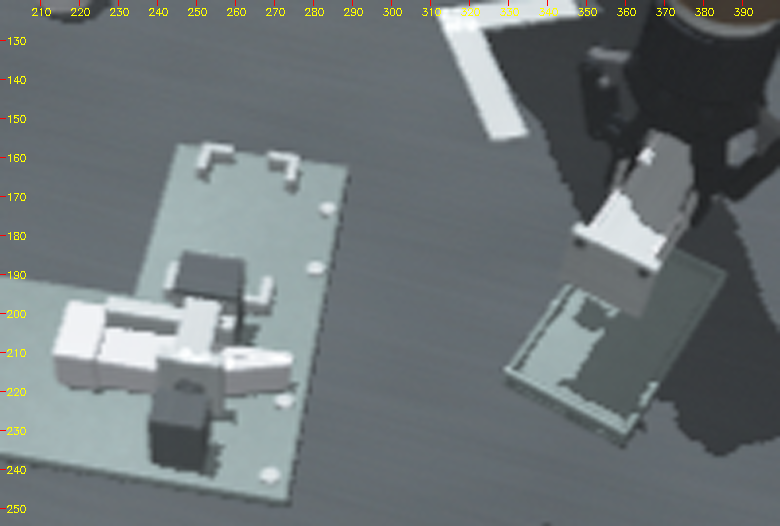

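Scaled: 0.096 m is 3.84, 0.092 m is 3.68, -0.003 rad is -0.012.

```bash
echo '{"offsets": [[0, 0.08, 1.2, 0, 0, -0.012, 0.03], [0, 0.08, 2.4, 0, 0, -0.012, 0.03], [0, 0.08, 3.4, 0, 0, -0.012, 0.03], [0, 0.08, 3.68, 0, 0, -0.012, 0.03], [0, 0.08, 3.84, 0, 0, -0.012, 0.03], [0, 0.08, 3.84, 0, 0, -0.012, 0.03]]}' > next.json && python3 shift.py next.json;python3 -c "from go import *;state()"; echo '{"offsets": [[0, 0, 0.12, 0, 0, 0, 0.03], [0, 0, 0.24, 0, 0, 0, 0.03], [0, 0, 0.24, 0, 0, 0, 0.03]]}' > next.json && python3 shift.py next.json; python3 -c "from go import *;state()"
```

```text
clock: 23.05
ee_pos: [0.4799, 0.2935, 0.2126]
eef_rot: [0.147, 0.989, 0.0, 0.0]
wrist_force: [-0.1, -0.8, -4.2]
width: 0.0386
grip_force: 61.8
t 23.05 tcp [0.4799 0.2935 0.2126] yaw 2.8466 tilt 0.0009 F [-0.1 -0.8 -4.2] w 0.0386 g 61.8 fix [-48.1 282.9]
clock: 23.42
ee_pos: [0.4794, 0.2931, 0.2057]
eef_rot: [0.147, 0.989, -0.0, -0.0]
wrist_force: [-0.3, -0.9, -4.6]
width: 0.0388
grip_force: 61.9
t 23.43 tcp [0.4794 0.2931 0.2057] yaw 2.8468 tilt 0.001 F [-0.3 -0.9 -4.6] w 0.0388 g 61.9 fix [-48.6 282.6]
```

Scaled: 0.002 m is 0.08.

```bash
echo '{"offsets": [[0, 0, 0.08, 0, 0, 0, 0.03], [0, 0, 0.08, 0, 0, 0, 0.03]]}' > next.json && python3 shift.py next.json|egrep 'pos|wrist'; echo '{"offsets": [[0, 0, 0.08, 0, 0, 0, 0.03], [0, 0, 0.08, 0, 0, 0, 0.03]]}' > next.json && python3 shift.py next.json|egrep 'pos|wrist'; 
```

```text
ee_pos: [0.4794, 0.2932, 0.2037]
wrist_force: [0.4, 0.2, -4.3]
ee_pos: [0.4795, 0.2932, 0.2032]
wrist_force: [-1.2, -1.0, 4.6]
```

Scaled: -0.15 m is -6, -0.12 m is -4.8.

```bash
echo '{"offsets": [[0, 0, 0, 0, 0, 0, 0.03], [0, 0, 0, 0, 0, 0, 0.06], [0, 0, 0, 0, 0, 0, 0.075], [0, 0, 0, 0, 0, 0, 0.075], [0, 0, -0.8, 0, 0, 0, 0.075], [0, 0, -2.4, 0, 0, 0, 0.075], [0, 0, -4.8, 0, 0, 0, 0.075], [0, 0, -6, 0, 0, 0, 0.075]]}' > next.json && python3 shift.py next.json; echo '{"offsets": [[0, 1.2, -0.8, 0, 0, 0, 0.075], [0, 3.2, -0.8, 0, 0, 0, 0.075], [0, 5.2, -0.8, 0, 0, 0, 0.075], [0, 5.2, -0.8, 0, 0, 0, 0.075]]}' > next.json && python3 shift.py next.json|head -2; python3 - <<'E'
from go import *; from h import *
state()
for n in("top","scene"): cv2.imwrite(f"pics/{n}12.png",optics.snapshot(n)["image"][:,:,::-1])
# expected weldment top corners (end plates, z .053) vs bright pixels in tray area; wedge vs picture 11
a=cv2.imread("pics/top12.png");T=(.479,.294,-.295)
m=((cv2.cvtColor(a,cv2.COLOR_BGR2GRAY)>205)*255).astype(np.uint8);w=np.zeros_like(m);w[180:262,138:200]=m[180:262,138:200]
pts=cv2.findNonZero(w); print(len(pts),cv2.minAreaRect(pts))
print(proj(CAM["top"],[[*fw(x,y,T),.053] for x,y in((65,28),(65,-28),(-65,-28),(-65,28),(0,0))]).round(1).tolist())
b=cv2.imread("pics/scene11.png").astype(int);c=cv2.imread("pics/scene12.png").astype(int)
print("wedge area diff",(abs(b-c).max(2)[190:225,210:280]>40).sum(),"bystanders",(abs(cv2.imread("pics/scene0.png").astype(int)-c).max(2)[215:300,320:450]>40).sum())
E
```

```text
clock: 24.92
ee_pos: [0.4802, 0.2937, 0.3554]
eef_rot: [0.147, 0.989, 0.002, 0.002]
wrist_force: [0.0, -0.2, 0.4]
width: 0.0751
grip_force: 0.0
clock: 25.42
ee_pos: [0.5175, 0.4208, 0.3693]
t 25.43 tcp [0.5175 0.4208 0.3693] yaw 2.8502 tilt 0.002 F [ 0.1 -1.   0.4] w 0.0754 g 0.0 fix [  5.4 404.4]
570 ((165.40000915527344, 219.30001831054688), (16.76007080078125, 42.69074630737305), 18.434947967529297)
[[162.5, 197.0], [179.9, 202.4], [166.1, 243.5], [148.6, 237.9], [164.3, 220.1]]
wedge area diff 0 bystanders 1668
```

```bash
python3 -c "from bench import bot, optics, order;print(order.close_job())"
```

```text
the job is handed in; nothing more can be done
None
```

The job is handed in at about 25 s of the 64 s allowed, and no verdict came back: the wedge is home and holding the catch back, the weldment lies in the tray about 3 mm off centre, and nothing else was knowingly touched; I viewed 11 pictures against the limit of 10.

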